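# Lay out the sample station

### The job

Lay out the bench for the next reading: stand the large plain tin in the middle of the blue mat with the small red-lidded tin centred on top of it, the amber jar in the middle of the green mat, and the yellow beaker on the bare bench midway between the two mats. Tip nothing over and leave the wash bottle and the clear glass beaker where they stand.

Things in the scene. Friction and masses are not known exactly. Their poses are not given: they have to be found in the camera images.
- large_tin: Closed plain aluminium sample tin with a dull grey lid, the larger of two, a round cylinder 60 mm in diameter and 42 mm high with a flat top, 0.13 kg. Stands upright and loose on the bench at the start, in a loose row between the robot and the mats, in any order and at any yaw. Origin: centre of its underside, z up along its axis; its yaw means nothing.
- small_tin: Closed aluminium sample tin with a red lid, a round cylinder 44 mm in diameter and 36 mm high with a flat top, 0.07 kg. Stands upright and loose on the bench at the start, in a loose row between the robot and the mats, in any order and at any yaw. Origin: centre of its underside, z up along its axis; its yaw means nothing.
- amber_jar: Brown (amber) glass jar with a paper label and a black screw cap, closed: body 50 mm in diameter and 55 mm high, cap 42 mm in diameter above it, 73 mm high in all, 0.15 kg. Stands upright and loose on the bench at the start, in a loose row between the robot and the mats, in any order and at any yaw. Origin: centre of its underside, z up along its axis; its yaw means nothing.
- beaker: Yellow plastic beaker, open at the top, empty, 53 mm in diameter at the foot and 54 mm at the rim, 60 mm high, wall 3 mm, rigid, 0.07 kg. Stands upright and loose on the bench at the start, in a loose row between the robot and the mats, in any order and at any yaw. Origin: centre of its underside, z up along its axis; its yaw means nothing.
- blue_mat: Blue square mat fixed to the bench, 90 x 90 mm, 3 mm thick. Origin: centre of its underside, on the bench; x and y along its edges, z up. The green mat's centre lies 220 mm away along this mat's +y or -y axis (it varies which); the two mats have the same yaw, and the row runs roughly across the robot's front.
- green_mat: Green square mat fixed to the bench, 90 x 90 mm, 3 mm thick. Origin: centre of its underside, on the bench; x and y along its edges, z up.
- wash_bottle: Bystander, to be left alone: white plastic wash bottle, 72 mm in diameter, 205 mm high with a bent spout, loose, standing to the robot's left beside the work. Origin: centre of its underside.
- glass_beaker: Bystander, to be left alone: clear glass beaker, 84 mm in diameter at the rim, 100 mm high, loose, standing at the right-hand end of the work. Origin: centre of its underside.
- refractometer: Bystander: ivory bench refractometer with black knobs and eyepiece, fixed to the bench on the robot's right, base 110 x 170 mm (x, y), about 190 mm high. Origin: centre of its underside.
Things that resemble listed ones, but are neither listed nor needed, are in the scene too. Leave any pink look-alike of the green_mat alone. Of the things that look like the beaker, take the one that is farthest to the robot's right at the start.

How it is judged (in metres and radians):
At the end, for the whole second after the job is handed in: All upright, released, at rest: large tin on the blue mat and amber jar on the green mat, each within 15 mm of its centre; small tin on the large tin, centres within 10 mm; beaker on the bench, within 15 mm of the line joining the mats' centres and under 126 mm from each centre (horizontal distance between large_tin and blue_mat below 0.015 m and z of large_tin in the frame of blue_mat between 0 and 0.007 m and horizontal distance between small_tin and large_tin below 0.01 m and z of small_tin in the frame of large_tin between 0.038 and 0.046 m and horizontal distance between amber_jar and green_mat below 0.015 m and z of amber_jar in the frame of green_mat between 0 and 0.007 m and x of beaker in the frame of blue_mat between -0.015 and 0.015 m and horizontal distance between beaker and blue_mat below 0.126 m and horizontal distance between beaker and green_mat below 0.126 m and height (world z) of beaker below 0.004 m and angle between each of large_tin, small_tin, amber_jar, beaker's own z axis and vertical below 0.1 rad and linear speed of each of large_tin, small_tin, amber_jar, beaker below 0.02 m/s and angular speed of each of large_tin, small_tin, amber_jar, beaker below 0.2 rad/s); the robot touches nothing.
It fails at once if the wash bottle is shifted by more than 20 mm (distance of wash_bottle from where it was at the start of the episode above 0.02 m).
It fails at once if the glass beaker is shifted by more than 20 mm (distance of glass_beaker from where it was at the start of the episode above 0.02 m).
It fails at once if a tin, the jar or the yellow beaker is tipped over (more than 45 degrees) (angle between any of large_tin, small_tin, amber_jar, beaker's own z axis and vertical above 0.785 rad).
It also fails if it takes over 102 s, if anything falls off the work surface, if the arm or the gripper's body presses on something with over 40 N, if the wrist force passes 120 N, or if a joint passes its speed limit or range.

### The arm

A 6-joint arm with a two-finger parallel gripper is mounted at the origin on the work surface. World frame = base frame: x ahead of the robot, y to its left, z up, the work surface at z = 0. Lengths are in mm, angles in rad, forces in N, time in s.
With the tool pointing down it reaches from about 275 to 750 mm from the base axis. Payload 10.2 kg.
Tool frame: the origin (TCP) lies between the finger pads; the fingertips stand 14 mm ahead of it and the grasp point (between the pads) lies 5 mm behind it (tip_reach is the distance from the TCP to the fingertips, in mm); z points along the fingers, y is the line along which they close (so a half turn about z gives the same grasp; the last joint's range is limited). The gripper opens to 85 mm and grips with 20 to 120 N. Pads are 22 mm wide; open, the fingers measure 114 mm over their backs; the gripper's body (76 mm by 85 mm) begins 54 mm behind the grasp point. The pads swing forward as they close: fully open they stand 13 mm farther back than shut.
Start: joints at [1.059, 0.313, 1.498, -0, 1.331, -0.223], TCP at [149.534, 503.26, 245.294] pointing down, gripper open.
Joint ranges: [-2.94, 2.94], [-0.97, 2.17], [0.19, 2.56], [-1.23, 4.37], [0.02, 3.11], [-2.88, 2.88]. Speed limits (rad/s): [2.39, 2.39, 3.01, 3.14, 3.14, 3.14].

### API

Orientations are given as a unit quaternion [w, x, y, z].
In Python, from rig import * gives the robot as it stands.
- The arm moves only by the tool arm_command, never from a script. Its argument "steps" is a list that holds one entry, the list of rows, each a list of 7 numbers: the opening, from 0 (shut) to 1 (fully open), then the shift along the tool's x, y, z each as a share of 0.05 m, from -1 to 1, then the turn, a rotation vector about the tool's x, y, z each as a share of 0.15 rad, from -1 to 1. A call has 1 to 8 rows; each row shifts and turns the commanded pose from where the row before left it, along the tool's axes as they then stand; what a row does not reach is not made up. A row lasts 1/8 s, in which the tool goes at most 62.5 mm and 10.7 degrees, less where a joint would pass 70% of its speed; a pose out of reach is approached as far as the arm can. A call with a number of a shift or a turn outside -1 to 1 is refused whole. A call with a gripper value outside its range is refused whole. The fingers move at their own pace and stop on an object; "squeeze" is the grip in N (left out, the last holds). Time passes only in rows, so rows that do not move let the fingers close. It gives the time, the measured TCP pose, the force, the opening and the grip force at its end, in the units of the state.
- sense(): the state, without advancing time (a new reading comes with each control period).
- capture(name): name is "scene" or "top" or "wrist"; returns the picture (384x512x3 uint8, red, green, blue); there is no depth.
- get_calibration(name): a dict with "intrinsics" (3x3 intrinsics, pixels), "rvec" (rotation vector, rad) and "tvec" (3), from world to camera coordinates, as OpenCV has them; the wrist camera has in their place "T_tool_cam" (4x4, takes a point from camera to tool coordinates, whose origin is the TCP and whose axes are the flange's). Camera axes: x right, y down, z forward; pixel columns grow to the right and rows downward; lengths in mm; the calibration is good to about 2 mm. A picture is of the moment at which its call begins: read the wrist's pose just before it. get_calibration takes no time and is no camera call.
- finish_job(): hands the job in; it is judged then, once.
The state is a dict: "time_s": time; "joints": joint angles; "dq": joint speeds; "tau": joint torques, N m; "eef_pos": TCP position; "ee_rot": TCP orientation; "force": force on the tool from outside, world axes, zero at the start; "wrist_torque": the same for the moment, N m; "grip_width": opening from 0.0 (shut) to 1.0 (fully open); "grip_force": force on a finger pad.
Only numpy, scipy, OpenCV 4.12 (cv2) and the standard library are available. Lean on these libraries where they do the work, as an engineer would, in place of code of your own. Each camera call takes 0.05 s, during which the arm holds its last target. There are 200 camera calls.

## Working session

There is one attempt and no reset: what is moved stays moved. The work goes in short steps, Python scripts to look and compute and a tool call to move; the robot and the scene stay as the last step left them, time stands still between calls to the robot, and variables do not carry over. Pictures are saved under pics/ and viewed, at most 14 in all, crops included, and the job is handed in when it is done.

Besides the shell and the picture viewer there is one more tool, called after "Request:" as name(argument=value, ...) on one line, values as JSON. arm_command: Moves the arm, as the interface text tells. Its arguments: {"type":"object","properties":{"steps":{"type":"array"},"squeeze":{"type":"number"}},"required":["steps"]}

```bash
mkdir -p pics; ls
python3 - <<'E'
from rig import *
import cv2,numpy as np
for n in("scene","top","wrist"):
    im=capture(n); cv2.imwrite(f"pics/{n}0.png",im[:,:,::-1])
    print(n,get_calibration(n))
print(sense())
a=[cv2.imread(f"pics/{n}0.png") for n in("scene","top")]
E
```

```text
pics
scene {'intrinsics': array([[473.52204931,   0.        , 260.2782429 ],
       [  0.        , 473.52204931, 191.04969335],
       [  0.        ,   0.        ,   1.        ]]), 'rvec': array([ 1.02378476,  2.30661454, -1.17408026]), 'tvec': array([ 408.8285723 , -229.58608586, 1883.19659191])}
top {'intrinsics': array([[483.46054722,   0.        , 254.00104774],
       [  0.        , 483.46054722, 192.05599289],
       [  0.        ,   0.        ,   1.        ]]), 'rvec': array([ 2.09590704, -2.15468226,  0.20880089]), 'tvec': array([  -4.44153778,  603.09481767, 1222.48600499])}
wrist {'intrinsics': array([[333.06246815,   0.        , 255.68593441],
       [  0.        , 333.06246815, 192.85529761],
       [  0.        ,   0.        ,   1.        ]]), 'T_tool_cam': array([[-8.10817778e-04, -9.62511507e-01, -2.71239639e-01,
         6.87823061e+01],
       [ 9.99999375e-01, -9.89087928e-04,  5.20540585e-04,
         8.68830259e-01],
       [-7.69306156e-04, -2.71239048e-01,  9.62511708e-01,
        -1.27911196e+02],
       [ 0.00000000e+00,  0.00000000e+00,  0.00000000e+00,
         1.00000000e+00]])}
{'time_s': 0.15, 'joints': array([ 1.05855713e+00,  3.13341999e-01,  1.49820472e+00,  1.48215113e-05,
        1.33100941e+00, -2.23385776e-01]), 'dq': array([-0.00117827, -0.00255828, -0.00142713,  0.00223634, -0.0025505 ,
        0.00158003]), 'tau': array([-1.41166693e-04, -4.12365925e+01, -2.59791398e+01, -2.02322294e-04,
        3.24981884e-03,  2.74495954e-05]), 'eef_pos': array([149.46837791, 503.10597544, 244.87781038]), 'ee_rot': array([-1.79935697e-04,  1.43926860e-01,  9.89588211e-01, -4.46924817e-04]), 'force': array([-0.00480454,  0.0959341 , -0.15586384]), 'wrist_torque': array([-0.10367968, -0.03307759,  0.00915458]), 'grip_force': 0.0, 'grip_width': 0.9975284763724851}
```

View pics/scene0.png

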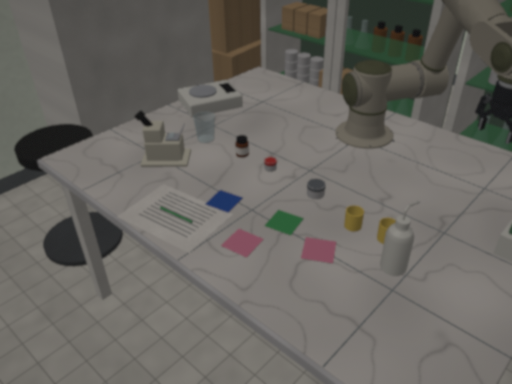

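View pics/top0.png

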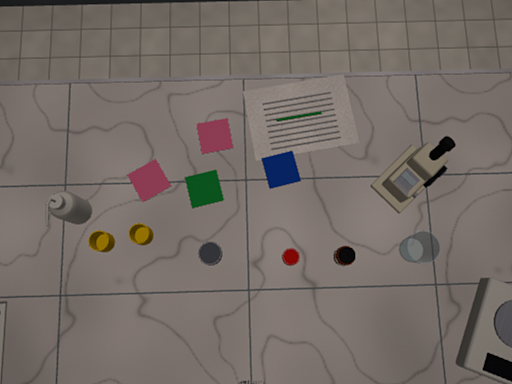

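The top view shows the yellow beakers at (101,241) and (141,234), the large tin at (210,253), the red tin at (291,257) and the jar at (344,256). The green mat is at (205,189), the blue mat at (281,169), and the pink look-alikes at (149,180) and (215,136).

Candidates:
- **Beaker:** (141,234) is farther to the robot's right than (101,241), so I choose (141,234).
- **Green mat:** (205,189), not the two pink ones or the green stripe on the paper at (300,116).

```bash
cat > h.py <<'E'
import cv2,numpy as np
from scipy.spatial.transform import Rotation as R
from rig import *
def cam(n,s=None):
    c=get_calibration(n);K=c["intrinsics"]
    if n!="wrist":
        Rm=cv2.Rodrigues(c["rvec"])[0];return K,-Rm.T@c["tvec"],Rm.T
    T=np.eye(4);T[:3,:3]=R.from_quat(s["ee_rot"],scalar_first=True).as_matrix();T[:3,3]=s["eef_pos"]
    T=T@c["T_tool_cam"];return K,T[:3,3],T[:3,:3]
def ray(C,p):
    d=C[2]@np.linalg.inv(C[0])@np.array([p[0],p[1],1]);return C[1],d/np.linalg.norm(d)
def plane(C,p,z):
    o,d=ray(C,p);return o+d*(z-o[2])/d[2]
def tri(C1,p1,C2,p2):
    o1,d1=ray(C1,p1);o2,d2=ray(C2,p2)
    t=np.linalg.lstsq(np.c_[d1,-d2],o2-o1,rcond=None)[0]
    a,b=o1+d1*t[0],o2+d2*t[1];return (a+b)/2,np.linalg.norm(a-b)
def project(C,P):
    q=C[0]@(C[2].T@(np.asarray(P,float)-C[1]));return q[:2]/q[2]
RNG=dict(red=[(0,150,90),(8,255,255)],yellow=[(18,130,60),(32,255,255)],green=[(55,100,40),(85,255,255)],blue=[(108,140,50),(128,255,255)],pink=[(160,60,80),(179,160,255)],dark=[(0,0,0),(179,255,55)])
def blobs(im,col,amin=40):
    h=cv2.cvtColor(im,cv2.COLOR_RGB2HSV);m=cv2.inRange(h,*map(np.array,RNG[col]))
    n,l,st,ce=cv2.connectedComponentsWithStats(m)
    return [(ce[i].round(1),st[i].tolist(),l==i) for i in range(1,n) if st[i][4]>=amin]
E
python3 - <<'E'
from h import *
for n in("scene","top"):
    im=capture(n)
    for c in RNG:
        for b in blobs(im,c): 
            if c!="dark" or n=="top" or 200<b[0][0]<300: print(n,c,b[0],b[1])
    if n=="top":
        cv2.imwrite("pics/crop.png",cv2.resize(im[120:280,40:380,::-1],None,fx=2.3,fy=2.3,interpolation=cv2.INTER_CUBIC))
T=cam("top")
for k,p,z in(("blue",(281,169),3),("green",(205,189),3),("bk",(141,234),60),("lt",(210,253),42),("st",(291,257),36),("jar",(344,256),73),("bk2",(101,241),60)): print(k,plane(T,p,z).round(1))
E
```

```text
scene red [270.4 160.8] [266, 158, 9, 7, 41]
scene yellow [353.5 217.7] [345, 207, 18, 23, 333]
scene yellow [383.6 227.7] [378, 219, 16, 23, 167]
scene green [377.2  55.1] [346, 46, 58, 17, 215]
scene green [492.8 132.6] [488, 126, 13, 16, 115]
scene green [283.9 222. ] [267, 211, 35, 23, 454]
scene blue [223.8 200.8] [208, 192, 32, 19, 350]
scene pink [241.9 242.3] [222, 229, 41, 28, 644]
scene pink [318.5 249.8] [301, 238, 35, 25, 679]
scene dark [227.1  87.3] [221, 84, 13, 8, 59]
scene dark [241.8 140.8] [237, 136, 10, 11, 96]
top red [290.4 256.5] [283, 249, 16, 16, 206]
top yellow [140.3 233.9] [129, 223, 24, 22, 409]
top yellow [100.9 241. ] [88, 230, 27, 22, 440]
top green [298.1 115.9] [276, 112, 45, 9, 98]
top green [203.8 188.3] [185, 170, 38, 38, 1007]
top blue [280.6 169.1] [262, 151, 38, 37, 968]
top pink [214.2 135.5] [196, 118, 37, 36, 1005]
top pink [148.7 180.1] [127, 159, 44, 43, 1057]
top dark [89.   1.7] [0, 0, 249, 7, 865]
top dark [441.9 147.7] [429, 136, 26, 24, 305]
top dark [434.7 176.5] [423, 166, 24, 22, 139]
top dark [209.3 253.1] [200, 243, 20, 20, 123]
top dark [345.  255.2] [334, 247, 21, 18, 276]
top dark [466.4 332.3] [456, 279, 27, 87, 245]
top dark [498.  366.3] [483, 353, 29, 28, 516]
blue [676.4 -98.7   3. ]
green [625.4 113.5   3. ]
bk [499.4 275.2  60. ]
lt [446.6  98.3  42. ]
st [ 430.6 -113.5   36. ]
jar [ 427.4 -245.8   73. ]
bk2 [484.1 378.2  60. ]
```

View pics/crop.png

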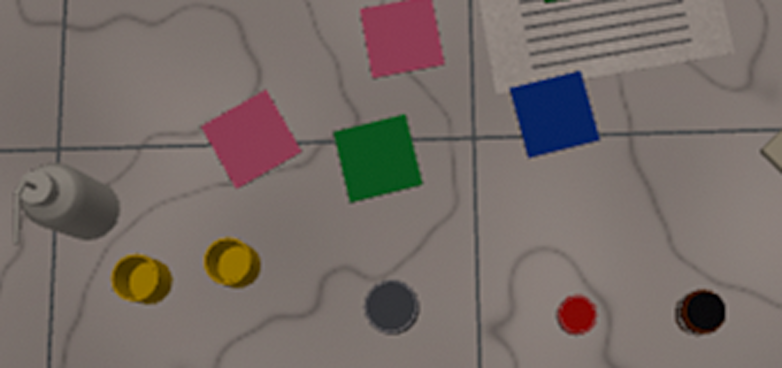

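The crop shows the two yellow beakers at crop (142,279) and (232,262), and the right-hand one is the target. The plain grey tin is at (391,307), the red lid at (577,314) and the jar at (701,312). Next I align the tool with the world axes and go to an overview pose.

Request:
arm_command(steps=[[[1,0,0,-0.6,0,0,-0.96],[1,0,0,-0.6,0,0,-0.96],[1,-0.6,-1,0,0,0,0],[1,-0.6,-1,0,0,0,0],[1,-0.6,-1,0,0,0,0],[1,-0.6,-1,0,0,0,0],[1,-0.6,-1,0,0,0,0],[1,-0.6,-1,0,0,0,0]]], squeeze=40)

```text
time_s: 1.25
eef_pos: [329.8, 201.4, 305.4]
ee_rot: [0.0, 0.0, 1.0, 0.0]
force: [0.5, 1.1, -0.5]
grip_width: 1.001
grip_force: 0.0
```

Request:
arm_command(steps=[[[1,-0.6,-1,0,0,0,0],[1,-0.6,-0.5,0,0,0,0],[1,0,0,0,0,0,0],[1,0,0,0,0,0,0]]])

```text
time_s: 1.75
eef_pos: [388.8, 128.4, 305.2]
ee_rot: [-0.0, 0.0, 1.0, 0.0]
force: [-0.3, 0.0, -0.7]
grip_width: 1.002
grip_force: 0.0
```

Run:
```python
from h import *
s=sense();im=capture("wrist");cv2.imwrite("pics/w1.png",im[:,:,::-1]);np.savez("w1.npz",im=im,p=s["eef_pos"],r=s["ee_rot"])
print(s["eef_pos"],s["ee_rot"],s["joints"])
```

```text
[388.82151304 128.39909194 305.20466082] [-2.34650535e-04  3.34589890e-04  9.99999912e-01  9.34004201e-05] [ 3.08402512e-02  1.01137971e-02  1.69961641e+00  2.03283868e-04
  1.43232570e+00 -1.53931500e+00]
```

View pics/w1.png

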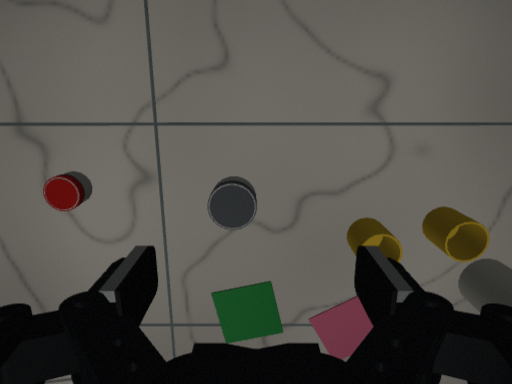

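The wrist view shows the small tin (65,192), the large tin (233,203), the target beaker (375,240) partly behind a finger, the green mat (250,310) and the decoy (455,233). I'll take a second view farther to the right.

Request:
arm_command(steps=[[[1,-0.2,-1,0,0,0,0],[1,-0.2,-1,0,0,0,0],[1,-0.2,-1,0,0,0,0],[1,-0.2,-1,0,0,0,0],[1,0,0,0,0,0,0],[1,0,0,0,0,0,0]]])

```text
time_s: 2.55
eef_pos: [428.9, -70.8, 305.4]
ee_rot: [0.0, -0.0, 1.0, 0.0]
force: [-0.7, -0.1, 0.1]
grip_width: 0.999
grip_force: 0.0
```

Run:
```python
from h import *
s=sense();im=capture("wrist");cv2.imwrite("pics/w2.png",im[:,:,::-1]);np.savez("w2.npz",im=im,p=s["eef_pos"],r=s["ee_rot"])
print(s["eef_pos"],s["ee_rot"])
```

```text
[428.85192272 -70.80058621 305.41215555] [ 4.14997026e-05 -1.64524549e-04  9.99999977e-01  1.34902715e-04]
```

View pics/w2.png

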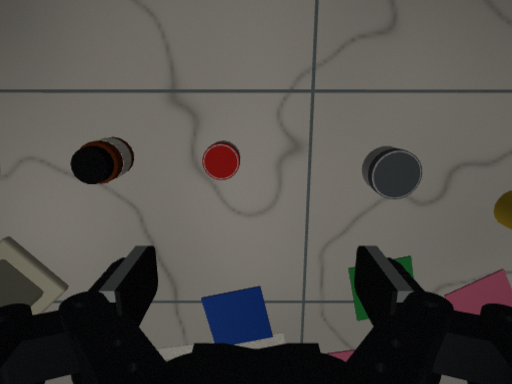

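This view shows the jar cap (93,163), the small tin (221,160), the large tin (395,173) and the blue mat (237,316).

Run:
```python
from h import *
W=[];I=[]
for n in("w1","w2"):
    d=np.load(n+".npz");W.append(cam("wrist",dict(eef_pos=d["p"],ee_rot=d["r"])));I.append(d["im"])
top=capture("top");T=cam("top")
def big(im,c,box,ell=True):
    b=[x for x in blobs(im,c) if box[0]<x[0][0]<box[2] and box[1]<x[0][1]<box[3]];b=max(b,key=lambda x:x[1][4])
    cn=max(cv2.findContours(b[2].astype(np.uint8),0,1)[0],key=cv2.contourArea)
    if ell: return cv2.minEnclosingCircle(cn)
    return cv2.minAreaRect(cn)
def grey(im,x,y,w=45):
    g=cv2.medianBlur(cv2.cvtColor(im,7),5)
    c=cv2.HoughCircles(g[y-w:y+w,x-w:x+w],cv2.HOUGH_GRADIENT_ALT,1,20,param1=150,param2=.7,minRadius=8,maxRadius=32)
    return None if c is None else [(a[0]+x-w,a[1]+y-w,a[2]) for a in c[0]]
r1=big(I[0],"red",(30,150,110,230));r2=big(I[1],"red",(190,130,250,190));r3=big(top,"red",(270,240,310,270))
print("red",r1,r2,r3,tri(W[0],r1[0],W[1],r2[0]),[plane(C,p[0],36).round(1) for C,p in((W[0],r1),(W[1],r2),(T,r3))])
print("grey",grey(I[0],233,203),grey(I[1],395,173),grey(top,210,253))
print("dark",big(I[1],"dark",(70,130,120,190)),big(top,"dark",(330,240,360,270)))
for k,i,box,tb in(("green",0,(200,270,300,345),(180,170,230,210)),("blue",1,(190,280,290,345),(250,150,300,190))):
    a=big(I[i],k,box,0);b=big(top,k,tb,0)
    print(k,a,b,tri(W[i],a[0],T,b[0]),plane(W[i],a[0],3).round(1),plane(T,b[0],3).round(1))
    print([plane(T,q,3)[:2].round(0) for q in cv2.boxPoints(b)])
o=np.hstack([cv2.resize(I[0][150:280,170:430],None,fx=1.5,fy=1.5),cv2.resize(I[1][120:250,40:300],None,fx=1.5,fy=1.5)])
```

```text
Traceback (most recent call last):
ValueError: max() iterable argument is empty
```

```bash
sed -i 's/m=cv2.inRange(h,\*map(np.array,RNG\[col\]))/m=cv2.inRange(h,*map(np.array,RNG[col]))\n    if col=="red": m|=cv2.inRange(h,np.array((172,150,70)),np.array((179,255,255)))/' h.py
python3 - <<'E'
from h import *
W=[];I=[]
for n in("w1","w2"):
    d=np.load(n+".npz");W.append(cam("wrist",dict(eef_pos=d["p"],ee_rot=d["r"])));I.append(d["im"])
top=capture("top");T=cam("top");cv2.imwrite("pics/top1.png",top[:,:,::-1])
def big(im,c,box,ell=True):
    b=[x for x in blobs(im,c,20) if box[0]<x[0][0]<box[2] and box[1]<x[0][1]<box[3]]
    if not b: print("none",c,box);return ((0,0),0)
    b=max(b,key=lambda x:x[1][4])
    cn=max(cv2.findContours(b[2].astype(np.uint8),0,1)[0],key=cv2.contourArea)
    return cv2.minEnclosingCircle(cn) if ell else cv2.minAreaRect(cn)
def grey(im,x,y,w=45):
    g=cv2.medianBlur(cv2.cvtColor(im,cv2.COLOR_RGB2GRAY),3)
    c=cv2.HoughCircles(g[y-w:y+w,x-w:x+w],cv2.HOUGH_GRADIENT,1,20,param1=100,param2=12,minRadius=8,maxRadius=32)
    return None if c is None else [(a[0]+x-w,a[1]+y-w,a[2]) for a in c[0][:2]]
r1=big(I[0],"red",(30,150,110,230));r2=big(I[1],"red",(190,130,250,190));r3=big(top,"red",(270,240,310,270))
print("red",r1,r2,r3,tri(W[0],r1[0],W[1],r2[0]),[plane(C,p[0],36).round(1) for C,p in((W[0],r1),(W[1],r2),(T,r3))])
g=[grey(I[0],233,203),grey(I[1],395,173),grey(top,210,253,25)];print("grey",g)
print(tri(W[0],g[0][0][:2],W[1],g[1][0][:2]),[plane(C,p[0][:2],42).round(1) for C,p in zip((*W,T),g)])
a=big(I[1],"dark",(70,130,120,190));b=big(top,"dark",(330,240,360,270));a2=grey(I[1],95,163,40)
print("dark",a,b,a2,tri(W[1],a[0],T,b[0]),plane(W[1],a[0],73).round(1),plane(T,b[0],73).round(1))
for k,i,box,tb in(("green",0,(200,270,300,345),(180,170,230,210)),("blue",1,(190,280,290,345),(250,150,300,190))):
    a=big(I[i],k,box,0);b=big(top,k,tb,0)
    print(k,a,b,tri(W[i],a[0],T,b[0]),plane(W[i],a[0],3).round(1),plane(T,b[0],3).round(1))
    print([plane(T,q,3)[:2].round(0) for q in cv2.boxPoints(b)])
a=big(I[0],"yellow",(340,210,405,270));b=big(top,"yellow",(125,220,155,250));print("yel",a,b)
cv2.imwrite("pics/c2.png",np.hstack([cv2.resize(I[0][205:285,330:500],None,fx=2.3,fy=2.3),cv2.resize(top[210:260,80:165],None,fx=4.6,fy=3.68)])[:,:,::-1])
E
```

```text
none red (270, 240, 310, 270)
red ((60.5, 194.0), 16.800395965576172) ((220.4130401611328, 161.4130401611328), 16.38653564453125) ((0, 0), 0) (array([ 432.95912729, -112.17708587,   36.49721929]), np.float64(0.23939677240904408)) [array([ 433.2, -112.5,   36. ]), array([ 432.9, -112.3,   36. ]), array([1194.7,  700.4,   36. ])]
grey [[(np.float32(232.5), np.float32(205.5), np.float32(25.2))], [(np.float32(393.5), np.float32(172.5), np.float32(26.8))], [(np.float32(211.5), np.float32(253.5), np.float32(11.8))]]
(array([448.48034008,  99.9743937 ,  32.86117551]), np.float64(2.113533915739064)) [array([446.6, 100.8,  42. ]), array([445.4,  95.8,  42. ]), array([445.2,  94.4,  42. ])]
dark ((96.33200073242188, 162.54800415039062), 25.912153244018555) ((345.0989990234375, 255.25743103027344), 9.655908584594727) [(np.float32(96.5), np.float32(162.5), np.float32(25.2)), (np.float32(117.5), np.float32(155.5), np.float32(15.8))] (array([ 430.11791394, -251.64915693,   57.78917186]), np.float64(0.11527862596031296)) [ 427.3 -244.3   73. ] [ 429.2 -248.7   73. ]
green ((246.86538696289062, 312.
[... 193 characters left out ...]
041, 116.53269169,   2.26023876]), np.float64(1.1217322409129735)) [626.6 116.    3. ] [627.4 117.    3. ]
[array([660., 171.]), array([680.,  83.]), array([595.,  64.]), array([575., 150.])]
blue ((236.47970581054688, 316.9012451171875), (51.680763244628906, 61.5329475402832), 78.36637115478516) ((280.6470947265625, 169.08824157714844), (30.559486389160156, 31.772165298461914), 75.96376037597656) (array([ 6.76804926e+02, -9.83026308e+01,  5.19793667e-01]), np.float64(0.8557713441058883)) [675.  -98.6   3. ] [676.2 -97.7   3. ]
[array([709., -45.]), array([ 729., -133.]), array([ 644., -150.]), array([624., -63.])]
yel ((374.5, 243.5), 29.908292770385742) ((140.5, 234.0), 12.175895690917969)
```

View pics/c2.png

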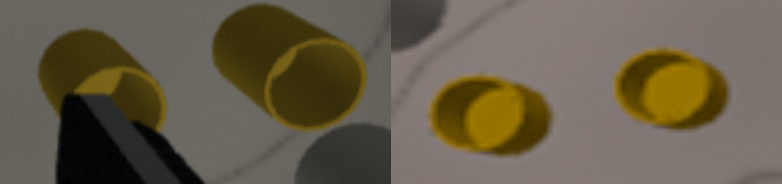

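The crop confirms two open yellow beakers, with the right-hand one (left in the wrist view) partly behind a finger. The mats check out at 220.1 mm apart (blue at 675.6,-98.3 and green at 627,116.4). I'll refine the large tin from directly over it.

Request:
arm_command(steps=[[[1,0.1,0.85,0.5,0,0,0],[1,0.1,0.85,0.5,0,0,0],[1,0.1,0.85,0.5,0,0,0],[1,0.1,0.85,0.5,0,0,0],[1,0,0,0,0,0,0],[1,0,0,0,0,0,0]]])

```text
time_s: 3.45
eef_pos: [409.4, 98.2, 205.9]
ee_rot: [0.001, -0.0, 1.0, -0.0]
force: [0.3, 0.2, 0.0]
grip_width: 0.999
grip_force: 0.0
```

Run:
```python
from h import *
s=sense();im=capture("wrist");cv2.imwrite("pics/w3.png",im[:,:,::-1]);np.savez("w3.npz",im=im,p=s["eef_pos"],r=s["ee_rot"])
print(s["eef_pos"]);C=cam("wrist",s)
p=project(C,(446,98,42));print(p)
g=cv2.medianBlur(cv2.cvtColor(im,cv2.COLOR_RGB2GRAY),3)
c=cv2.HoughCircles(g,cv2.HOUGH_GRADIENT,1,20,param1=80,param2=15,minRadius=25,maxRadius=60)
for a in c[0][:4]: print(a,plane(C,a[:2],42).round(1))
cv2.imwrite("pics/w3c.png",im[90:300,100:420,::-1])
```

```text
[409.40483608  98.17943577 205.89942256]
[254.47540234 216.31477758]
[257.5 216.5  29.4] [446.2 100.8  42. ]
[426.5 258.5  28. ] [489.2 263.8  42. ]
[459.5 290.5  36. ] [524.2 301.5  42. ]
[ 34.5 202.5  27.1] [ 432.5 -103.9   42. ]
```

View pics/w3c.png

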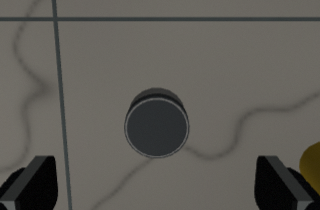

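Request:
arm_command(steps=[[[1,-0.37,0.02,0.8,0,0,0],[1,-0.37,0.02,0.8,0,0,0],[1,0,0,0.8,0,0,0],[1,0,0,0.8,0,0,0],[1,0,0,0.52,0,0,0],[1,0,0,0,0,0,0],[1,0,0,0,0,0,0]]])

```text
time_s: 4.38
eef_pos: [447.2, 99.6, 20.6]
ee_rot: [0.001, 0.001, 1.0, -0.0]
force: [0.5, -0.1, 0.7]
grip_width: 0.998
grip_force: 0.0
```

Request:
arm_command(steps=[[[0,0,0,0,0,0,0],[0,0,0,0,0,0,0],[0,0,0,0,0,0,0],[0,0,0,0,0,0,0],[0,0,0,0,0,0,0],[0,0,0,0,0,0,0]]], squeeze=40)

```text
time_s: 5.12
eef_pos: [446.9, 99.9, 20.6]
ee_rot: [0.001, 0.0, 1.0, -0.0]
force: [-2.5, -0.4, 10.3]
grip_width: 0.691
grip_force: 41.5
```

Run:
```python
from h import *
C=[]
for n in("w2","w3"):
    d=np.load(n+".npz");C.append(cam("wrist",dict(eef_pos=d["p"],ee_rot=d["r"])))
print("large tin lid",tri(C[0],(395,173.5),C[1],(257,217)));print(sense()["eef_pos"])
```

```text
large tin lid (array([448.26953608, 100.24736455,  36.48354617]), np.float64(0.8076374229406461))
[446.85828669  99.94545462  20.58456968]
```

Request:
arm_command(steps=[[[0,0,0,-0.8,0,0,0],[0,0,0,-0.8,0,0,0],[0,-0.76,-0.66,0,0,0,0],[0,-0.76,-0.66,0,0,0,0],[0,-0.76,-0.66,0,0,0,0],[0,-0.76,-0.66,0,0,0,0],[0,-0.76,-0.66,0,0,0,0],[0,-0.76,-0.66,0,0,0,0]]])

```text
time_s: 6.12
eef_pos: [675.0, -99.3, 99.7]
ee_rot: [0.0, 0.0, 1.0, -0.0]
force: [0.4, -0.1, -0.3]
grip_width: 0.69
grip_force: 44.4
```

Request:
arm_command(steps=[[[0,0,0,0,0,0,0],[0,0,0,0,0,0,0]]])

```text
time_s: 6.38
eef_pos: [673.5, -97.7, 99.1]
ee_rot: [-0.001, 0.0, 1.0, 0.0]
force: [-1.3, 0.3, -0.7]
grip_width: 0.689
grip_force: 44.4
```

Run:
```python
from h import *
s=sense();print(s["eef_pos"],s["joints"],s["grip_width"])
t=capture("top");T=cam("top")
for c in("blue","green"):
  for b in blobs(t,c): print(c,b[0],b[1],plane(T,b[0],3).round(1))
cv2.imwrite("pics/t2.png",cv2.resize(t[130:290,100:380,::-1],None,fx=2.5,fy=2.5))
```

```text
[673.50291986 -97.70899775  99.10902068] [-3.15855597e-01  7.84566058e-01  1.13223723e+00  1.52752186e-04
  1.22590593e+00 -1.88603876e+00] 0.6891004722646199
green [203.8 188.4] [185, 170, 38, 38, 1004] [627.1 116.8   3. ]
```

View pics/t2.png

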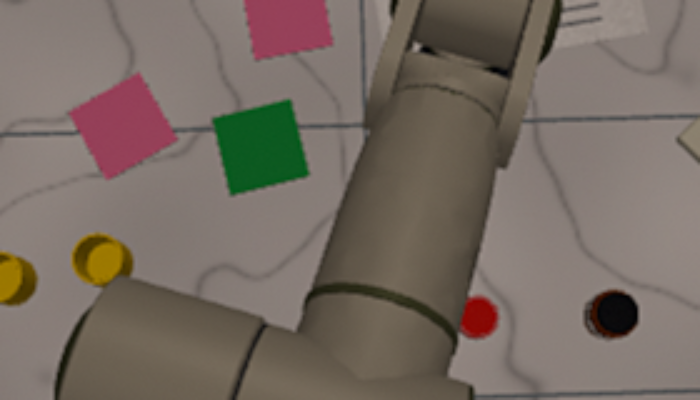

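The arm hides the blue mat, and the rest of the scene is unchanged. I'll lower the tin.

Request:
arm_command(steps=[[[0,-0.02,0,0.5,0,0,0],[0,-0.02,0,0.5,0,0,0],[0,0,0,0.3,0,0,0],[0,0,0,0.1,0,0,0],[0,0,0,0.1,0,0,0],[0,0,0,0,0,0,0],[0,0,0,0,0,0,0]]])

```text
time_s: 7.3
eef_pos: [676.3, -98.3, 24.9]
ee_rot: [0.0, 0.0, 1.0, -0.0]
force: [0.9, -0.1, -0.9]
grip_width: 0.692
grip_force: 44.4
```

Request:
arm_command(steps=[[[0,0,0,0.04,0,0,0],[0,0,0,0,0,0,0],[1,0,0,0,0,0,0],[1,0,0,0,0,0,0],[1,0,0,0,0,0,0],[1,0,0,0,0,0,0],[1,0,0,-0.4,0,0,0],[1,0,0,-0.8,0,0,0]]])

```text
time_s: 8.3
eef_pos: [675.5, -98.0, 82.8]
ee_rot: [-0.001, 0.0, 1.0, 0.0]
force: [1.2, 1.0, -0.2]
grip_width: 0.995
grip_force: 0.0
```

Request:
arm_command(steps=[[[1,0,0,-0.9,0,0,0],[1,0,0,-0.9,0,0,0],[1,0.9,-0.03,-0.5,0,0,0],[1,0.9,-0.03,0,0,0,0],[1,0.9,-0.03,0,0,0,0],[1,0,0,0,0,0,0],[1,0,0,0,0,0,0]]])

```text
time_s: 9.18
eef_pos: [541.9, -102.8, 198.7]
ee_rot: [0.001, 0.0, 1.0, -0.0]
force: [-0.2, -0.3, -0.3]
grip_width: 1.003
grip_force: 0.0
```

Run:
```python
from h import *
s=sense();im=capture("wrist");np.savez("w4.npz",im=im,p=s["eef_pos"],r=s["ee_rot"]);C=cam("wrist",s)
print(s["eef_pos"])
print(project(C,(676,-98,45)),project(C,(433,-112,36)))
for c in("red","blue"):
  for b in blobs(im,c): print(c,b[0],b[1],plane(C,b[0],36 if c=="red" else 3).round(1))
cv2.imwrite("pics/w4.png",im[:,:,::-1])
```

```text
[ 541.86539147 -102.78214994  198.6944377 ]
[259.93639947 313.46842405] [242.96433995  46.40979706]
red [242.8  46.3] [219, 20, 49, 53, 2033] [ 432.9 -112.1   36. ]
red [265.1  57.5] [254, 38, 17, 36, 44] [441.4 -94.1  36. ]
blue [260.1 276.2] [211, 246, 96, 85, 2723] [659.3 -97.4   3. ]
```

View pics/w4.png

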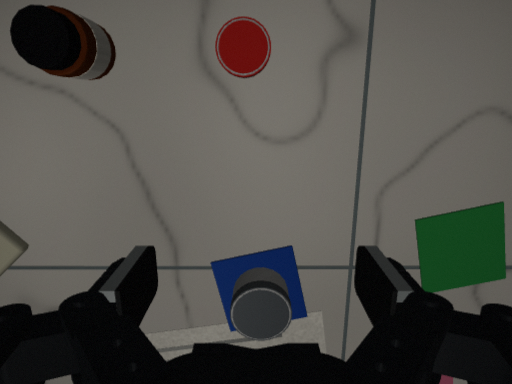

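The large tin's lid appears at (261,314), within 1 px of where I predicted, so it is centred on the blue mat. The red lid at (243,46) puts the small tin at (432.9,-112.1). I'll grasp it next.

Request:
arm_command(steps=[[[1,0.73,-0.06,0.5,0,0,0],[1,0.73,-0.06,0.5,0,0,0],[1,0.72,-0.07,0.5,0,0,0],[1,0,0,0.8,0,0,0],[1,0,0,0.8,0,0,0],[1,0,0,0.46,0,0,0],[1,0,0,0,0,0,0],[1,0,0,0,0,0,0]]])

```text
time_s: 10.22
eef_pos: [433.0, -112.3, 20.1]
ee_rot: [0.001, 0.0, 1.0, -0.0]
force: [0.1, -0.3, 0.9]
grip_width: 0.998
grip_force: 0.0
```

Request:
arm_command(steps=[[[0,0,0,0,0,0,0],[0,0,0,0,0,0,0],[0,0,0,0,0,0,0],[0,0,0,0,0,0,0],[0,0,0,0,0,0,0],[0,0,0,0,0,0,0],[0,0,0,0,0,0,0]]], squeeze=40)

```text
time_s: 11.1
eef_pos: [432.4, -112.1, 20.1]
ee_rot: [0.0, 0.0, 1.0, -0.0]
force: [-2.1, 0.1, 7.9]
grip_width: 0.503
grip_force: 39.7
```

Run:
```python
from h import *
d=np.load("w4.npz");C=cam("wrist",dict(eef_pos=d["p"],ee_rot=d["r"]))
print(sense()["eef_pos"],plane(C,(261,314),45),np.mean([plane(C,p,3) for p in((211.5,261.5),(292,246),(308,317),(231,331.5))],0))
print(np.mean([plane(C,p,3) for p in((415,219),(504,202),(506,278),(426,292))],0))
d=np.load("w2.npz");C2=cam("wrist",dict(eef_pos=d["p"],ee_rot=d["r"]))
print("jar",plane(C,(46,37),73),plane(C2,(93,163.5),73),tri(C,(46,37),C2,(93,163.5)))
```

```text
[ 432.37146723 -112.08547284   20.08127731] [676.60609939 -96.95630291  45.        ] [676.59857271 -96.72514553   3.        ]
[627.41410557 117.26807534   3.        ]
jar [ 431.78313882 -248.15481174   73.        ] [ 428.39248016 -248.05481145   73.        ] (array([ 430.24006408, -253.01504409,   63.82599892]), np.float64(0.7807159564369055))
```

Request:
arm_command(steps=[[[0,0,0,-0.9,0,0,0],[0,0,0,-0.9,0,0,0],[0,-0.8,0.05,0,0,0,0],[0,-0.8,0.05,0,0,0,0],[0,-0.8,0.05,0,0,0,0],[0,-0.8,0.05,0,0,0,0],[0,-0.8,0.05,0,0,0,0],[0,-0.8,0.05,0,0,0,0]]])

```text
time_s: 12.1
eef_pos: [673.2, -96.9, 109.4]
ee_rot: [-0.0, 0.0, 1.0, -0.0]
force: [-0.1, -0.7, 0.3]
grip_width: 0.5
grip_force: 41.1
```

Request:
arm_command(steps=[[[0,-0.07,0,0,0,0,0],[0,0,0,0,0,0,0],[0,0,0,0,0,0,0]]])

```text
time_s: 12.48
eef_pos: [674.9, -97.3, 109.6]
ee_rot: [-0.0, 0.001, 1.0, 0.0]
force: [-0.1, -0.8, -1.0]
grip_width: 0.502
grip_force: 41.1
```

Request:
arm_command(steps=[[[0,-0.03,0,0.4,0,0,0],[0,0,0,0.3,0,0,0],[0,0,0,0.1,0,0,0],[0,0,0,0.06,0,0,0],[0,0,0,0,0,0,0],[0,0,0,0,0,0,0]]])

```text
time_s: 13.22
eef_pos: [677.3, -97.2, 66.8]
ee_rot: [0.0, 0.0, 1.0, -0.0]
force: [-0.7, -0.7, -0.1]
grip_width: 0.5
grip_force: 41.1
```

Request:
arm_command(steps=[[[0,0,0,0.04,0,0,0],[0,0,0,0,0,0,0],[1,0,0,0,0,0,0],[1,0,0,0,0,0,0],[1,0,0,0,0,0,0],[1,0,0,-0.3,0,0,0],[1,0,0,-0.9,0,0,0],[1,0,0,-0.9,0,0,0]]])

```text
time_s: 14.22
eef_pos: [677.0, -97.2, 171.6]
ee_rot: [0.0, 0.0, 1.0, -0.0]
force: [0.8, 0.5, -0.3]
grip_width: 0.998
grip_force: 0.0
```

Request:
arm_command(steps=[[[1,0.9,-0.3,-0.7,0,0,0],[1,0.9,-0.4,-0.2,0,0,0],[1,0.9,-0.4,0,0,0,0],[1,0.4,-0.4,0,0,0,0],[1,0,0,0,0,0,0],[1,0,0,0,0,0,0]]])

```text
time_s: 14.98
eef_pos: [522.6, -171.7, 214.9]
ee_rot: [0.001, 0.0, 1.0, -0.0]
force: [-0.1, 0.1, 0.4]
grip_width: 1.002
grip_force: 0.0
```

Run:
```python
from h import *
s=sense();im=capture("wrist");np.savez("w5.npz",im=im,p=s["eef_pos"],r=s["ee_rot"]);C=cam("wrist",s)
print(s["eef_pos"])
print(project(C,(677,-97,81)),project(C,(430,-248,73)))
for c in("red","blue"):
  for b in blobs(im,c): print(c,b[0],b[1],plane(C,b[0],81 if c=="red" else 3).round(1))
cv2.imwrite("pics/w5.png",im[:,:,::-1])
```

```text
[ 522.5834617  -171.74075643  214.92611574]
[334.55146212 345.42133249] [153.8856226   65.97595153]
red [336.9 343. ] [316, 329, 40, 32, 880] [674.3 -95.   81. ]
blue [314.6 285.4] [274, 256, 88, 80, 2425] [ 660.9 -103.2    3. ]
```

View pics/w5.png

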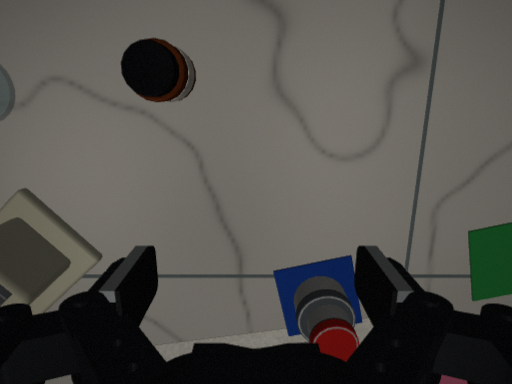

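The red tin stands squarely on the large tin with its lid at (336,340). The jar cap is at about (151,68). I'll grasp the jar next.

Request:
arm_command(steps=[[[1,0.61,-0.52,0.5,0,0,0],[1,0.61,-0.52,0.5,0,0,0],[1,0.61,-0.52,0.5,0,0,0],[1,0,0,0.8,0,0,0],[1,0,0,0.8,0,0,0],[1,0,0,0.6,0,0,0],[1,0,0,0,0,0,0],[1,0,0,0,0,0,0]]])

```text
time_s: 16.02
eef_pos: [431.3, -250.2, 30.4]
ee_rot: [0.001, 0.0, 1.0, -0.001]
force: [-1.0, -0.2, 0.6]
grip_width: 1.0
grip_force: 0.0
```

Request:
arm_command(steps=[[[0,0,0,0,0,0,0],[0,0,0,0,0,0,0],[0,0,0,0,0,0,0],[0,0,0,0,0,0,0],[0,0,0,0,0,0,0],[0,0,0,0,0,0,0],[0,0,0,0,0,0,0]]], squeeze=45)

```text
time_s: 16.9
eef_pos: [430.9, -250.4, 30.4]
ee_rot: [0.001, 0.0, 1.0, -0.001]
force: [-0.4, 0.9, 7.7]
grip_width: 0.579
grip_force: 45.9
```

Run:
```python
from h import *
C=[]
for n in("w2","w5"):
    d=np.load(n+".npz");C.append(cam("wrist",dict(eef_pos=d["p"],ee_rot=d["r"])))
print(sense()["eef_pos"],plane(C[1],(151,68.5),73),tri(C[0],(93,163.5),C[1],(151,68.5)))
```

```text
[ 430.9279511  -250.43606843   30.39631838] [ 431.79723886 -250.34871522   73.        ] (array([ 430.74571482, -254.02820119,   60.7642795 ]), np.float64(0.16290816934897817))
```

Request:
arm_command(steps=[[[0,0,0,-0.8,0,0,0],[0,0,0,-0.8,0,0,0],[0,0,0,0,0,0,0],[0,-0.49,0.92,0,0,0,0],[0,-0.49,0.92,0,0,0,0],[0,-0.49,0.92,0,0,0,0],[0,-0.49,0.92,0,0,0,0]]])

```text
time_s: 17.77
eef_pos: [528.7, -64.3, 108.2]
ee_rot: [-0.001, 0.001, 1.0, 0.0]
force: [1.2, -1.0, -2.1]
grip_width: 0.579
grip_force: 47.4
```

Request:
arm_command(steps=[[[0,-0.49,0.92,0,0,0,0],[0,-0.49,0.92,0,0,0,0],[0,-0.49,0.92,0,0,0,0],[0,-0.49,0.92,0,0,0,0],[0,0,0,0,0,0,0],[0,0,0,0,0,0,0],[0,0,0,0,0,0,0]]])

```text
time_s: 18.65
eef_pos: [626.3, 116.8, 108.9]
ee_rot: [-0.0, 0.001, 1.0, -0.0]
force: [-0.1, 0.4, -1.4]
grip_width: 0.572
grip_force: 47.5
```

Request:
arm_command(steps=[[[0,-0.02,0,0.5,0,0,0],[0,0,0,0.5,0,0,0],[0,0,0,0.3,0,0,0],[0,0,0,0.1,0,0,0],[0,0,0,0.08,0,0,0],[0,0,0,0,0,0,0],[0,0,0,0,0,0,0]]])

```text
time_s: 19.52
eef_pos: [628.0, 117.9, 35.9]
ee_rot: [0.001, 0.0, 1.0, -0.0]
force: [0.9, -0.0, -0.9]
grip_width: 0.575
grip_force: 47.5
```

Request:
arm_command(steps=[[[0,0,0,0.05,0,0,0],[0,0,0,0,0,0,0],[1,0,0,0,0,0,0],[1,0,0,0,0,0,0],[1,0,0,0,0,0,0],[1,0,0,-0.4,0,0,0],[1,0,0,-0.9,0,0,0],[1,0,0,-0.9,0,0,0]]])

```text
time_s: 20.52
eef_pos: [627.8, 117.9, 145.6]
ee_rot: [0.001, 0.0, 1.0, -0.0]
force: [0.6, 0.6, -0.8]
grip_width: 0.998
grip_force: 0.0
```

Request:
arm_command(steps=[[[1,0.65,0.63,-0.9,0,0,0],[1,0.65,0.63,-0.4,0,0,0],[1,0.65,0.63,0,0,0,0],[1,0.65,0.63,0,0,0,0],[1,0.65,0.63,0,0,0,0],[1,0,0,0,0,0,0],[1,0,0,0,0,0,0]]])

```text
time_s: 21.4
eef_pos: [466.6, 274.6, 207.8]
ee_rot: [0.001, 0.0, 1.0, 0.0]
force: [0.4, 0.0, -0.2]
grip_width: 1.002
grip_force: 0.0
```

Run:
```python
from h import *
s=sense();im=capture("wrist");np.savez("w6.npz",im=im,p=s["eef_pos"],r=s["ee_rot"]);C=cam("wrist",s)
print(s["eef_pos"]);print(project(C,(499,275,60)),project(C,(628,117,76)))
cv2.imwrite("pics/w6.png",im[:,:,::-1])
```

```text
[466.55699723 274.56024841 207.83896638]
[255.07340729 217.99733796] [ 86.97660156 353.60854933]
```

View pics/w6.png

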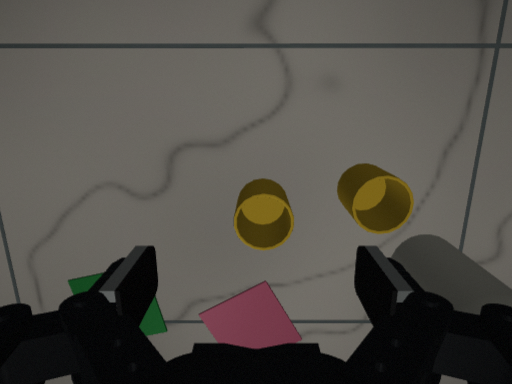

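The target beaker's rim is centred at about (264,220), with the decoy at (382,204) to its left. The green mat and pink mat show below.

Run:
```python
from h import *
s=sense();C=cam("wrist",s);T=cam("top");print(plane(C,(264,220),60),plane(T,(139.6,233.6),60),tri(C,(264,220),T,(139.6,233.6)))
```

```text
[500.94401572 282.5305025   60.        ] [500.54632419 278.80480374  60.        ] (array([502.18068482, 281.49123452,  53.85669647]), np.float64(3.099730600827351))
```

Request:
arm_command(steps=[[[1,-0.35,0.07,0.5,0,0,0],[1,-0.32,0.06,0.5,0,0,0],[1,0,0,0,0,0,0]]])

```text
time_s: 21.82
eef_pos: [499.9, 280.2, 155.3]
ee_rot: [-0.002, 0.001, 1.0, -0.001]
force: [0.1, -0.2, 0.6]
grip_width: 1.001
grip_force: 0.0
```

Request:
arm_command(steps=[[[1,-0.02,0.02,0.8,0,0,0],[1,0,0,0.8,0,0,0],[1,0,0,0.6,0,0,0],[1,0,0,0.2,0,0,0],[1,0,0,0,0,0,0],[1,0,0,0,0,0,0]]])

```text
time_s: 22.58
eef_pos: [501.3, 282.5, 38.5]
ee_rot: [0.001, 0.0, 1.0, 0.0]
force: [-0.3, -0.2, 0.0]
grip_width: 1.0
grip_force: 0.0
```

Request:
arm_command(steps=[[[0,0,0,0,0,0,0],[0,0,0,0,0,0,0],[0,0,0,0,0,0,0],[0,0,0,0,0,0,0],[0,0,0,0,0,0,0],[0,0,0,0,0,0,0],[0,0,0,0,0,0,0]]], squeeze=30)

```text
time_s: 23.45
eef_pos: [500.9, 282.5, 37.7]
ee_rot: [0.001, 0.0, 1.0, 0.0]
force: [-1.4, -1.1, 5.6]
grip_width: 0.631
grip_force: 31.2
```

Request:
arm_command(steps=[[[0,0,0,-0.75,0,0,0],[0,0,0,-0.75,0,0,0],[0,0,0,-0.75,0,0,0],[0,0,0,0,0,0,0],[0,-0.5,-0.91,0,0,0,0],[0,-0.5,-0.91,0,0,0,0],[0,-0.5,-0.91,0,0,0,0]]])

```text
time_s: 24.32
eef_pos: [575.6, 144.3, 148.2]
ee_rot: [-0.001, 0.0, 1.0, -0.0]
force: [0.5, 0.5, -1.3]
grip_width: 0.627
grip_force: 32.2
```

Request:
arm_command(steps=[[[0,-0.5,-0.91,0,0,0,0],[0,-0.5,-0.91,0,0,0,0],[0,-0.5,-0.91,0,0,0,0],[0,0,0,0,0,0,0],[0,0,0,0,0,0,0],[0,0,0,0,0,0,0]]])

```text
time_s: 25.08
eef_pos: [649.8, 10.4, 149.1]
ee_rot: [-0.0, -0.0, 1.0, 0.0]
force: [0.0, 0.2, -1.2]
grip_width: 0.632
grip_force: 32.2
```

Request:
arm_command(steps=[[[0,-0.03,0,0.6,0,0,0],[0,0,0,0.6,0,0,0],[0,0,0,0.6,0,0,0],[0,0,0,0.28,0,0,0],[0,0,0,0.1,0,0,0],[0,0,0,0,0,0,0],[0,0,0,0,0,0,0]]])

```text
time_s: 25.95
eef_pos: [652.3, 9.2, 41.5]
ee_rot: [0.001, 0.0, 1.0, -0.0]
force: [0.2, -0.0, -1.6]
grip_width: 0.63
grip_force: 32.2
```

Request:
arm_command(steps=[[[0,0,0,0.06,0,0,0],[0,0,0,0,0,0,0],[0,0,0,0,0,0,0]]])

```text
time_s: 26.32
eef_pos: [652.1, 9.1, 37.8]
ee_rot: [0.0, 0.0, 1.0, -0.0]
force: [0.4, -0.7, 2.7]
grip_width: 0.628
grip_force: 32.5
```

Contact made, so I release, rise and back off to check.

Request:
arm_command(steps=[[[0.9,0,0,0,0,0,0],[0.9,0,0,0,0,0,0],[0.9,0,0,0,0,0,0],[0.9,0,0,0,0,0,0],[0.9,0,0,-0.4,0,0,0],[0.9,0,0,-0.9,0,0,0],[0.9,0,0,-0.9,0,0,0],[0.9,0,0,-0.9,0,0,0]]])

```text
time_s: 27.32
eef_pos: [651.7, 9.2, 195.6]
ee_rot: [0.001, 0.0, 1.0, -0.0]
force: [-0.7, -0.4, 0.0]
grip_width: 0.895
grip_force: 0.0
```

Request:
arm_command(steps=[[[1,0.9,0,-0.9,0,0,0],[1,0.9,0,-0.5,0,0,0],[1,0.9,0,0,0,0,0],[1,0.9,0,0,0,0,0],[1,0.9,0,0,0,0,0],[1,0.3,0,0,0,0,0],[1,0,0,0,0,0,0],[1,0,0,0,0,0,0]]])

```text
time_s: 28.32
eef_pos: [413.5, 9.2, 261.9]
ee_rot: [0.0, 0.0, 1.0, -0.0]
force: [0.0, 0.2, 0.4]
grip_width: 1.0
grip_force: 0.0
```

Run:
```python
from h import *
s=sense();im=capture("wrist");C=cam("wrist",s);print(s["eef_pos"])
t=capture("top");T=cam("top")
for P in((677,-97,81),(628,118,76),(652,9,60)): print("pred",P,project(C,P).round(1),project(T,P).round(1))
for P in ((676.6,-96.8,3),(627.3,117,3)):print("mat",project(T,P).round(1),project(C,P).round(1))
for c in("red","blue","green","yellow","dark"):
  for b in blobs(t,c): 
    if 130<b[0][1]<260: print(c,b[0],b[1])
a=cv2.resize(t[110:270,40:460],(800,305));b=cv2.resize(im,(388,291))
o=np.zeros((600,800,3),np.uint8);o[:305]=a;o[305:596,:388]=b
cv2.imwrite("pics/end.png",o[:,:,::-1])
```

```text
[413.54522164   9.23690408 261.89467214]
pred (677, -97, 81) [163.9 395.4] [282.1 161.8]
pred (628, 118, 76) [350.7 357. ] [200.6 182.6]
pred (652, 9, 60) [255.  363.8] [242.2 174. ]
mat [280.3 169. ] [178.9 347. ]
mat [203.7 188.3] [335.1 316.2]
red [281.7 162.1] [274, 154, 17, 17, 204]
blue [280.2 171.9] [262, 151, 38, 37, 495]
green [204.8 189.5] [185, 170, 38, 38, 668]
yellow [242.  175.1] [232, 164, 20, 24, 370]
yellow [100.9 241. ] [88, 230, 27, 22, 442]
dark [441.9 147.7] [429, 136, 26, 24, 305]
dark [434.7 176.5] [423, 166, 24, 22, 139]
dark [201.  184.5] [192, 176, 18, 19, 262]
dark [200.6 243.8] [197, 229, 10, 31, 92]
```

View pics/end.png

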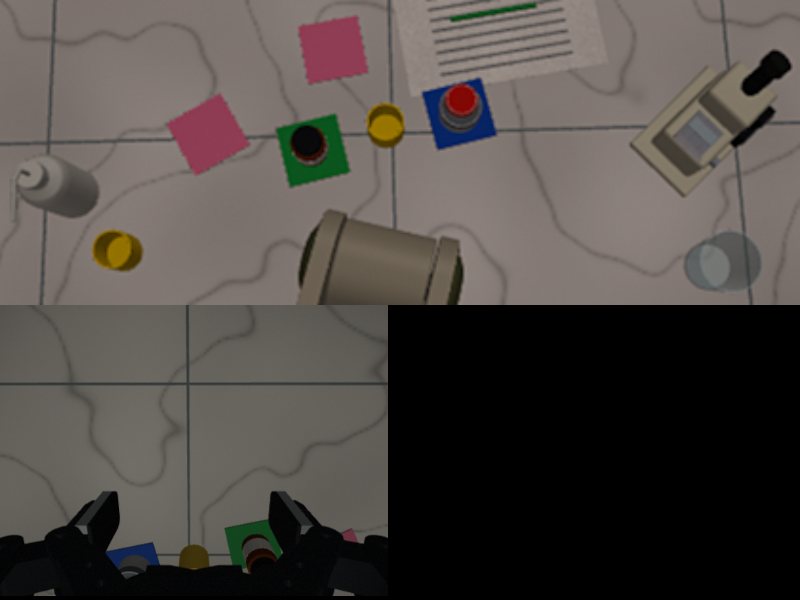

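The end view shows everything upright and within about 2 px of prediction, with the bystanders unmoved. The red lid is at top pixel (282,162), the jar cap at (201,184) and the beaker at (242,175).

```bash
python3 -c "
from rig import *
print(finish_job())"
```

```text
the job is handed in; nothing more can be done
None
```

The job is handed in at about 28 s: the tins are stacked on the blue mat, the jar is on the green mat and the yellow beaker is midway between them. All stood upright within about 2 px of target in the last top view, with the wash bottle and glass beaker untouched; no verdict came back.

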